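# Unclamp the shaft and hold it up to the inspection camera

## Task

Throw the toggle clamp's handle right back so that the clamp arm swings up off the shaft, lift the shaft out of its V rests, and present its stepped end (the one away from the end stop) to the inspection camera: the shaft in line with the lens, pointing its stepped end straight at it, with that end face in the middle of the view about 11 cm from the lens. Finish while holding it there still; do not pull the shaft out from under the shut clamp, do not bump the camera, and leave the other things on the table where they are.

Things in the scene. Friction and masses are not known exactly. Their poses are not given: they have to be found in the camera images.
- clamp_handle (a joint): Toggle clamp's handle, rad: 0 shut (handle nearly upright, clamp arm across the top of the shaft), 1.23 thrown back to its stop (arm upright, clear of the shaft). Swings easily, under 3 N at the grip; let go above 1.1 it falls to the stop by itself. Shut, it is locked over centre: the shaft cannot push the arm up.
- rest: Steel shaft rest, bolted down: base plate 184 x 244 x 12 mm. Origin on the table under the shaft's axis (50 mm up); x level, from shaft to clamp; y along the shaft; z up. The shaft lies in two V cradles at y = -66 and 66 mm, each 34 mm long, up to 53 mm high, 27 mm either side of the axis. Clamp at y = 0: cheeks from x = 72 mm on, 88 mm high; the opened arm stands up from them, 175 mm high.
- handle_grip (a point): Point on the handle's black grip, a rod 15 mm thick, 106 mm from the pivot; its round end is 24 mm further out. Opening, it swings about the rest's +y axis, in an arc round clamp_pivot: away from the shaft (to the rest's +x) and down. Shut it leans 0.21 rad from upright towards the shaft; fully open 1.02 rad the other way. The frame turns with the handle (shut: as the rest's). Pinch it along y.
- clamp_pivot (a point): Centre of the handle's hinge, on the rest at x = 106, y = 0, z = 52 mm, same axes as the rest.
- shaft_center (a point): Middle of the loose shaft, on its axis: plain round steel, 31 mm thick, 200 mm long, under 1 kg, lying level in the V cradles. Its y axis runs along the shaft, towards the stepped end, the one away from the rest's end stop.
- shaft_end (a point): Centre of the shaft's stepped end face (the end with the thinner turned neck), 100 mm along +y from shaft_center, same axes.
- focus (a point): Point in the air 110 mm in front of the lens glass of the inspection camera, on the lens axis: the end face belongs here. +x of its frame points along the axis to the lens, y is level. Camera: grey box, black lens in a black ring light 68 mm across, on a magnetic stand whose column (460 mm high) stands 220 mm from here towards +x; its height and downward slant (0.12 to 0.36 rad) vary.
- elbow: Bystander: bent piece of tube lying, 36 x 76 x 20 mm, origin at the centre of its underside.
- weld_square: Bystander: flat red magnetic welding square, 85 x 85 x 17 mm, origin at the centre of its underside.
- paint_marker: Bystander: paint marker lying, 122 mm long, 17 mm thick, origin under its middle.
- bush: Bystander: short thick round bush lying, 58 mm long, 38 mm thick, origin under its middle.
- stub_pin: Bystander: small turned pin lying, 36 mm long, 25 mm thick, origin under its middle.
- spindle_cap: Bystander: stepped cap standing on its flange, 64 mm across, 55 mm high, origin at the centre of its underside.

How it is judged:
On the way, in this order (a step that is already met when the one before it is completed fails the run):
1. the clamp handle is thrown back, with the shaft still lying in its rests (value of joint clamp_handle above 1.1 rad and height (world z) of shaft_center below 0.06 m), for 0.2 s.
2. the shaft is lifted clear of the rests in the fingers (height (world z) of shaft_center above 0.11 m and contact force between shaft and the fingers above 2 N), for 0.2 s.
At the end, for the whole second after the job is handed in: The shaft hangs still in the fingers, touching nothing else, the centre of its stepped end face within 20 mm of the point 110 mm in front of the lens on its axis, the shaft within 0.14 rad (8 degrees) of the lens axis with the stepped end towards the lens, and the clamp still thrown back (all of step 2 and distance between shaft_end and focus below 0.02 m and angle between the y axis of shaft_center and the x axis of focus, either way round below 0.14 rad and x of shaft_center in the frame of focus below -0.05 m and contact force between shaft and cam_stand below 0.1 N and linear speed of shaft below 0.02 m/s and angular speed of shaft below 0.1 rad/s and value of joint clamp_handle above 0.9 rad); the arm keeps its last pose, push and grip.
It fails at once if the shaft is pulled out from under the shut clamp (value of joint clamp_handle below 0.6 rad and distance of shaft_center from where it was at the start of the episode above 0.02 m).
It fails at once if the camera or its stand is bumped (contact force between any of the arm, the fingers, shaft and cam_stand above 3 N).
It fails at once if another thing on the table is knocked away (distance of any of elbow, weld_square, paint_marker, bush, stub_pin, spindle_cap from where it was at the start of the episode above 0.03 m).
It also fails if it takes over 58 s, if anything falls off the work surface, if the arm or the gripper's body presses on something with over 40 N, if the wrist force passes 120 N, or if a joint passes its speed limit or range.

## Robot

A 6-joint arm with a two-finger parallel gripper is mounted at the origin on a cart in front of the work surface, level with it; the furniture and walls round the work are solid. World frame = base frame: x ahead of the robot, y to its left, z up, the work surface at z = 0. Lengths are in m, angles in rad, forces in N, time in s.
With the tool pointing down it reaches from about 0.35 to 0.875 m from the base axis. Payload 4.2 kg.
Tool frame: the origin (TCP) lies midway between the tips of the shut fingers; the grasp point (between the pads) lies 19 mm behind it (robot.grasp_offset is the distance from the TCP to the grasp point, in m); z points along the fingers, y is the line along which they close (so a half turn about z gives the same grasp; the last joint's range is limited). The gripper opens to 85 mm and grips with 20 to 120 N. Pads are 22 mm wide; open, the fingers measure 114 mm over their backs; the gripper's body (76 mm by 85 mm) begins 54 mm behind the grasp point. The pads swing forward as they close: fully open they stand 13 mm farther back than shut.
Start: joints at [-0.982, 0.385, 0.008, 0, -1.194, -0.259], TCP at [0.202, -0.591, 0.231] pointing down, gripper open.
Joint ranges: [-3.14, 3.14], [-1.21, 2.06], [-1.07, 1.41], [-3.16, 2.05], [-2.99, -0.16], [-3.1, 3.1]. Speed limits (rad/s): [2.79, 2.79, 3.14, 3.14, 3.14, 3.14].

## Interface

Orientations are given as [roll, pitch, yaw] about the fixed x, y, z axes, in that order (R = Rz(yaw) Ry(pitch) Rx(roll)).
In Python, from rig import robot, vision gives the robot as it stands. The module is installed in compiled form; this text tells all that it offers.
- The arm moves only by the tool step_arm, never from a script. Its argument "targets" is a list that holds one entry, the list of rows, each a list of 6 numbers: the shift along the tool's x, y, z in units of 0.03 m (1.0 is 0.03 m), then the turn, a rotation vector about the tool's x, y, z in units of 5 degrees (1.0 is 5 degrees). In form: [[[dx, dy, dz, wx, wy, wz], ...]]. A call has 1 to 8 rows; each row shifts and turns the commanded pose from where the row before left it, along the tool's axes as they then stand; what a row does not reach is not made up. A row lasts 1/8 s, in which the tool goes at most 62.5 mm and 10.7 degrees, less where a joint would pass 70% of its speed; a pose out of reach is approached as far as the arm can. A call with a number of a shift or a turn outside -1 to 1 is refused whole. A call with a gripper value outside its range is refused whole. "claw" is the finger opening in mm, from 0 to 85.4, set as the call begins (left out, the last holds). The fingers move at their own pace and stop on an object; "force" is the grip in N (left out, the last holds). Time passes only in rows, so rows that do not move let the fingers close. It gives the time, the measured TCP pose, the force, the opening and the grip force at its end, in the units of the state.
- robot.sense(): the state, without advancing time (a new reading comes with each control period).
- vision.grab_frame(name): name is "side" or "top" or "wrist"; returns (picture, depth): 480x640x3 uint8, red, green, blue; 480x640 float32, m along the optical axis (not along the pixel's ray), 0 where there is no reading.
- vision.camera_model(name): a dict with "fov_y" (degrees; the focal length in pixels is half the picture's height over the tangent of half this angle, whatever the lens; pixels are square), "cx", "cy" (the principal point, pixels), "R" (3x3) and "t" (3): a world point X has camera coordinates R X + t. Camera axes: x right, y down, z forward; pixel columns grow to the right and rows downward; lengths in m; the calibration is good to about 2 mm. A picture is of the moment at which its call begins: read the wrist's pose just before it. camera_model takes no time and is no camera call; for the wrist camera it gives the pose at the moment of the call.
- robot.close_job(): hands the job in; it is judged then, once.
The state is a dict: "clock": time; "joint_pos": joint angles; "dq": joint speeds; "tau": joint torques, N m; "ee_pos": TCP position; "ee_rot": TCP orientation; "ft_force": force on the tool from outside, world axes, zero at the start; "wrist_torque": the same for the moment, N m; "gripper_width": finger opening in m; "grasp_force": force on a finger pad.
Only numpy, scipy, OpenCV 4.12 (cv2) and the standard library are available. Lean on these libraries where they do the work, as an engineer would, in place of code of your own. Each camera call takes 0.05 s, during which the arm holds its last target. There are 200 camera calls.

## Working session

There is one attempt and no reset: what is moved stays moved. The work goes in short steps, Python scripts to look and compute and a tool call to move; the robot and the scene stay as the last step left them, time stands still between calls to the robot, and variables do not carry over. Pictures are saved under pics/ and viewed, at most 10 in all, crops included, and the job is handed in when it is done.

Besides the shell and the picture viewer there is one more tool, called after "Emit:" as name([rows], argument=value, ...), one row to a line, values as JSON. step_arm: Moves the arm, as the interface text tells. Its arguments: {"type":"object","properties":{"targets":{"type":"array","items":{"type":"array","items":{"type":"array","items":{"type":"number","minimum":-1,"maximum":1}}}},"claw":{"type":"number"},"force":{"type":"number"}},"required":["targets"]}

```bash
mkdir -p pics; cat > h.py <<'E'
import numpy as np, cv2
from scipy.spatial.transform import Rotation as Ro
from rig import robot, vision
def cam(n):
    m=vision.camera_model(n); f=240/np.tan(np.radians(m["fov_y"])/2)
    return f,m["cx"],m["cy"],np.array(m["R"]),np.array(m["t"])
def cloud(n,d):
    f,cx,cy,R,t=cam(n); v,u=np.mgrid[:480,:640]
    P=np.stack([(u-cx)/f*d,(v-cy)/f*d,d],-1)
    return (P-t)@R
def proj(n,X):
    f,cx,cy,R,t=cam(n); p=R@np.array(X)+t; return f*p[0]/p[2]+cx,f*p[1]/p[2]+cy
E
python3 - <<'E'
from h import *
for n in("top","side"):
    a,d=vision.grab_frame(n); cv2.imwrite(f"pics/{n}0.png",a[:,:,::-1]); np.save(f"pics/{n}0.npy",d)
    P=cloud(n,d); f,cx,cy,R,t=cam(n); print(n,f,cx,cy,"pos",-R.T@t,"fwd",R[2],(d>0).mean())
print(robot.sense())
E
```

```text
top 444.6958342886593 310.07091768222904 239.62498517432104 pos [ 0.44890507 -0.29244258  1.04789251] fwd [ 0.12663193 -0.02093958 -0.99172874] 0.99587890625
side 475.93554712226023 322.17933777649046 240.51007312266066 pos [ 0.56681174 -1.13196951  0.63966216] fwd [-0.01824633  0.87424505 -0.4851419 ] 0.995859375
{'clock': 0.1, 'joint_pos': array([-9.82386354e-01,  3.85474382e-01,  6.72330867e-03, -3.94801748e-04,
       -1.19400083e+00, -2.58593125e-01]), 'dq': array([ 0.00016132, -0.00119248,  0.00542171,  0.00215887, -0.00095414,
        0.00031598]), 'tau': array([-1.96108404e-04, -3.93319273e+01,  1.88929027e+01,  4.19797897e+00,
       -2.62897935e-03, -1.71318866e-07]), 'ee_pos': array([ 0.20224364, -0.59080858,  0.23032479]), 'ee_rot': array([ 3.13960827e+00, -1.45463437e-04, -2.81192128e+00]), 'ft_force': array([0.42776616, 0.1362969 , 0.36641451]), 'wrist_torque': array([-0.01114929, -0.03319   , -0.00418522]), 'grasp_force': 0.0, 'gripper_width': 0.0849465202946989}
```

View pics/top0.png

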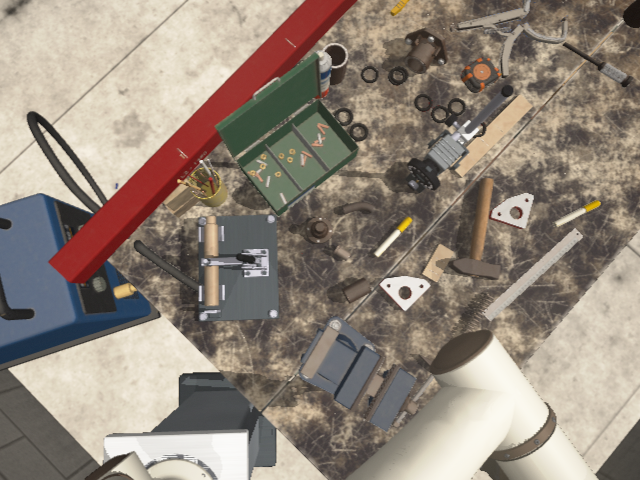

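View pics/side0.png

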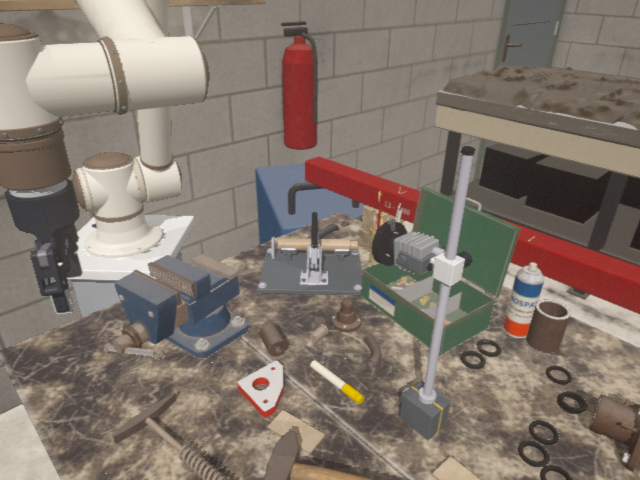

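Top: rest around (237,268), shaft between (210,218) and (210,305), the inspection camera's ring at (422,175), its box (445,155), column top about (508,90). Side: handle grip at (315,225), ring (388,243), column base (425,410).

```bash
python3 - <<'E'
from h import *
t=cv2.imread("pics/top0.png"); s=cv2.imread("pics/side0.png")
dt=np.load("pics/top0.npy");ds=np.load("pics/side0.npy")
A=cv2.resize(t[200:335,180:300],None,fx=3.3,fy=4,interpolation=2)
B=cv2.resize(t[70:200,390:540],None,fx=2.6,fy=2.0,interpolation=2)
A=cv2.resize(t[205:330,185:290],(400,476)); B=cv2.resize(t[75:200,395:535],(400,357))
C=cv2.resize(s[205:300,255:365],(400,345)); D=cv2.resize(s[215:285,365:475],(400,255))
im=np.zeros((600,800,3),np.uint8); 
im[:476,:400]=A; im[:345,400:]=C; im[345:600,400:]=D
cv2.imwrite("pics/crop.png",im)
Pt=cloud("top",dt);Ps=cloud("side",ds)
for n,P,L in(("top",Pt,[(212,222),(211,235),(210,285),(211,300),(204,222),(205,310),(272,222),(272,313),(245,257),(265,262),(508,90),(422,175),(445,155),(470,125),(318,230),(341,253),(355,208),(393,237),(355,290),(405,290)]),
 ("side",Ps,[(274,243),(357,245),(300,243),(315,218),(315,240),(388,243),(420,250),(448,268),(468,152),(425,395),(262,288),(360,290)])):
  for u,v in L: print(n,u,v,P[v,u].round(3))
E
```

```text
top 212 222 [ 0.62  -0.095  0.06 ]
top 211 235 [ 0.59  -0.093  0.063]
top 210 285 [ 0.479 -0.091  0.066]
top 211 300 [ 0.447 -0.093  0.064]
top 204 222 [ 0.628 -0.068  0.02 ]
top 205 310 [ 0.426 -0.08   0.063]
top 272 222 [ 0.625 -0.226  0.011]
top 272 313 [ 0.414 -0.223  0.017]
top 245 257 [ 0.53  -0.181  0.162]
top 265 262 [ 0.531 -0.209  0.019]
top 508 90 [ 0.726 -0.585  0.466]
top 422 175 [ 0.651 -0.504  0.306]
top 445 155 [ 0.682 -0.542  0.318]
top 470 125 [ 0.725 -0.579  0.341]
top 318 230 [ 0.597 -0.332  0.055]
top 341 253 [ 0.547 -0.385  0.024]
top 355 208 [ 0.653 -0.422  0.018]
top 393 237 [ 0.583 -0.51   0.01 ]
top 355 290 [ 0.461 -0.412  0.038]
top 405 290 [ 0.458 -0.535 -0.003]
side 274 243 [ 0.424 -0.095  0.053]
side 357 245 [ 0.632 -0.1    0.057]
side 300 243 [ 0.491 -0.106  0.062]
side 315 218 [ 0.53  -0.179  0.168]
side 315 240 [ 0.531 -0.19   0.118]
side 388 243 [ 0.65  -0.527  0.302]
side 420 250 [ 0.687 -0.574  0.319]
side 448 268 [ 0.721 -0.601  0.309]
side 468 152 [ 0.724 -0.593  0.463]
side 425 395 [ 0.721 -0.59   0.066]
side 262 288 [ 0.411 -0.232  0.012]
side 360 290 [ 0.636 -0.232  0.013]
```

View pics/crop.png

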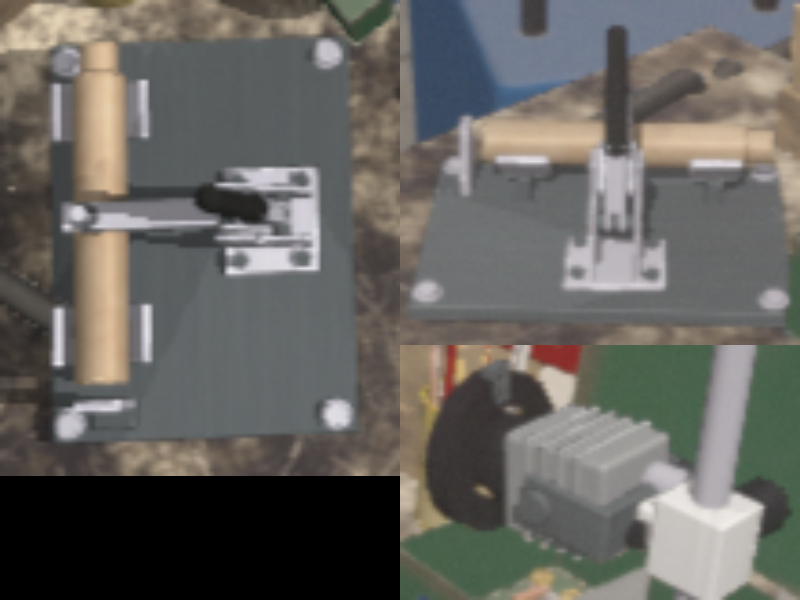

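Crop: stepped neck is at the far (+x world) end and the stop at the near end; the clamp handle leans over the pivot at mid-length. The camera's ring disc is seen from behind in the side view at about (390,244), box at (420,250), clamp block (448,268).

```bash
python3 - <<'E'
from h import *
def plane(Q):
    for k in range(6):
        c=Q.mean(0); n=np.linalg.svd(Q-c,full_matrices=False)[2][2]; r=abs((Q-c)@n); Q=Q[r<max(2*np.median(r),.0015)]
    return c,n,len(Q),np.sqrt((((Q-c)@n)**2).mean())
for n,(u0,u1,v0,v1) in(("side",(368,412,215,290)),("top",(400,450,150,200))):
    im=cv2.imread(f"pics/{n}0.png").astype(int); P=cloud(n,np.load(f"pics/{n}0.npy"))
    m=np.zeros((480,640),bool); m[v0:v1,u0:u1]=1
    m&=(im.max(-1)<60)&(P[...,2]>.2)&(np.hypot(P[...,0]-.645,P[...,1]+.515)<.06)
    Q=P[m]; c,nn,k,r=plane(Q); print(n,m.sum(),"plane",c.round(4),nn.round(3),k,r, "lo",np.percentile(Q,2,0).round(3),"hi",np.percentile(Q,98,0).round(3))
    b=np.hypot(P[...,0]-.69,P[...,1]+.55)<.06; b&=(P[...,2]>.2)&(im.min(-1)>60)
    Q=P[b]; print("box",b.sum(),Q.mean(0).round(3),*(x for x in plane(Q)))
    cm=(np.hypot(P[...,0]-.722,P[...,1]+.595)<.04)&(P[...,2]>.36)&(P[...,2]<.45); Q=P[cm]; print("col",cm.sum(),Q.mean(0).round(4), np.median(Q,0).round(4))
    # shaft: tan colour
    hsv=cv2.cvtColor(im.astype(np.uint8),cv2.COLOR_BGR2HSV)
    s=(hsv[...,1]>60)&(hsv[...,0]<22)&(hsv[...,2]>120)&(abs(P[...,1]+.095)<.03)&(P[...,0]>.4)&(P[...,0]<.66)&(P[...,2]>.045)&(P[...,2]<.075)
    Q=P[s]; l=np.polyfit(Q[:,0],Q[:,1],1); print("shaft",s.sum(),Q.mean(0).round(4),l,np.percentile(Q[:,0],[0,1,99,100]),"ztop",np.percentile(Q[:,2],[50,90]))
    h=(im.max(-1)<60)&(abs(P[...,0]-.53)<.03)&(abs(P[...,1]+.18)<.04)&(P[...,2]>.1); Q=P[h]; print("handle",h.sum(),Q.mean(0).round(4),Q.min(0).round(3),Q.max(0).round(3))
m=cam("wrist"); print("wrist cam",-m[3].T@m[4],m[3][2])
E
```

```text
side 468 plane [ 0.6473 -0.5239  0.2951] [-0.664  0.737 -0.128] 296 0.000600374834457196 lo [ 0.629 -0.536  0.266] hi [ 0.673 -0.498  0.321]
box 3916 [ 0.705 -0.575  0.327] [ 0.71457184 -0.58419454  0.34361497] [ 0.58609628  0.8102398  -0.00162062] 1200 0.000807072566221259
col 802 [ 0.7241 -0.5898  0.4069] [ 0.7237 -0.5903  0.4076]
shaft 613 [ 0.5309 -0.0992  0.0589] [ 0.01616   -0.1078006] [0.43538082 0.43590582 0.6320691  0.63260653] ztop [0.06000028 0.0655582 ]
handle 2 [ 0.5303 -0.1817  0.1491] [ 0.528 -0.183  0.142] [ 0.533 -0.181  0.156]
top 580 plane [ 0.6523 -0.5047  0.3059] [-0.676  0.736 -0.035] 306 0.0018131090698014197 lo [ 0.63  -0.532  0.276] hi [ 0.68  -0.485  0.326]
box 1793 [ 0.702 -0.559  0.335] [ 0.70946559 -0.5672642   0.35779957] [-0.72306144 -0.69076389 -0.00523479] 863 0.004014506503987249
col 318 [ 0.724  -0.5828  0.4074] [ 0.7229 -0.5816  0.4081]
shaft 978 [ 0.5317 -0.0939  0.0621] [ 0.01787666 -0.10344348] [0.43579887 0.43795968 0.63249694 0.63447165] ztop [0.06269271 0.06608421]
handle 122 [ 0.529  -0.18    0.1513] [ 0.522 -0.193  0.103] [ 0.537 -0.164  0.181]
wrist cam [ 0.13302683 -0.61611244  0.37375105] [ 0.27588583  0.09638909 -0.9563452 ]
```

Shaft runs along +x (yaw +0.017), centre about (0.534,-0.094,0.05); handle grip at (0.530,-0.179,0.156). I'll move over the handle.

Emit:
step_arm([
  [[-0.9, 0.6, -0.4, 0, 0, 0], [-0.9, 0.6, -0.4, 0, 0, 0], [-0.9, 0.6, -0.4, 0, 0, 0], [-0.9, 0.6, -0.4, 0, 0, 0], [-0.9, 0.6, 0, 0, 0, 0], [-0.9, 0.6, 0, 0, 0, 0], [-0.9, 0.6, 0, 0, 0, 0], [-0.9, 0.6, 0, 0, 0, 0]],
], claw=60, force=40)

```text
clock: 1.1
ee_pos: [0.3605, -0.384, 0.2789]
ee_rot: [3.141, -0.0, -2.812]
ft_force: [0.2, 0.4, -0.9]
gripper_width: 0.0599
grasp_force: 0.0
```

Emit:
step_arm([
  [[-0.95, 0.6, 0, 0, 0, 0], [-0.95, 0.6, 0, 0, 0, 0], [-0.95, 0.6, 0, 0, 0, 0], [-0.95, 0.6, 0, 0, 0, 0], [-0.95, 0.6, 0, 0, 0, 0], [-0.95, 0.6, 0, 0, 0, 0], [-0.95, 0.5, 0, 0, 0, 0], [-0.95, 0.5, 0, 0, 0, 0]],
])

```text
clock: 2.1
ee_pos: [0.5315, -0.1797, 0.2788]
ee_rot: [3.141, -0.001, -2.812]
ft_force: [1.1, -0.7, -0.2]
gripper_width: 0.0598
grasp_force: 0.0
```

Emit:
step_arm([
  [[0, 0, 0, 0, 0, -1], [0, 0, 0, 0, 0, -1], [0, 0, 0, 0, 0, -1], [0, 0, 0, 0, 0, -1], [0, 0, 0, 0, 0, -1], [0, 0, 0, 0, 0, -1], [0, 0, 0, 0, 0, -1], [0, 0, 0, 0, 0, -1]],
])

```text
clock: 3.1
ee_pos: [0.5309, -0.1806, 0.2787]
ee_rot: [3.14, -0.0, -2.111]
ft_force: [-0.1, 0.5, -0.3]
gripper_width: 0.0598
grasp_force: 0.0
```

Emit:
step_arm([
  [[0, 0, 0, 0, 0, -1], [0, 0, 0, 0, 0, -1], [0, 0, 0, 0, 0, -1], [0, 0, 0, 0, 0, -1], [0, 0, 0, 0, 0, -1], [0, 0, 0, 0, 0, -1], [0, 0, 0, 0, 0, -0.4], [0, 0, 0, 0, 0, 0]],
])

```text
clock: 4.1
ee_pos: [0.531, -0.1807, 0.2791]
ee_rot: [3.141, 0.0, -1.556]
ft_force: [0.8, -0.0, 0.1]
gripper_width: 0.0602
grasp_force: 0.0
```

```bash
cat >> h.py <<'E'
def to(X,rpy=None):
    s=robot.sense(); R=Ro.from_euler("xyz",s["ee_rot"])
    print("tcp",s["ee_pos"].round(4),"rpy",s["ee_rot"].round(3),"w",round(s["gripper_width"],4),"gf",round(s["grasp_force"],1),"ft",s["ft_force"].round(1),"t",round(s["clock"],2),"q",s["joint_pos"].round(2))
    print("tool d units",(R.inv().apply(np.array(X)-s["ee_pos"])/.03).round(2))
    if rpy is not None: print("turn units",((R.inv()*Ro.from_euler("xyz",rpy)).as_rotvec()/np.radians(5)).round(2))
E
python3 - <<'E'
from h import *
to([.531,-.180,.138],[np.pi,0,-1.553])
a,d=vision.grab_frame("wrist"); cv2.imwrite("pics/w1.png",a[:,:,::-1]); P=cloud("wrist",d); np.save("pics/w1.npy",P)
h=(a.max(-1)<60)&(P[...,2]>.12)&(abs(P[...,0]-.53)<.04)&(abs(P[...,1]+.18)<.05)&(P[...,2]<.19); Q=P[h]
print("handle",h.sum(),Q.mean(0).round(4) if len(Q) else 0,Q.min(0).round(3),Q.max(0).round(3))
# camera slant from earlier top/side clouds
hd=np.array([.67,-.737]);hd/=np.linalg.norm(hd)
for n in("top","side"):
    im=cv2.imread(f"pics/{n}0.png").astype(int); C=cloud(n,np.load(f"pics/{n}0.npy"))
    s=C[...,:2]@hd-np.array([.648,-.515])@hd; l=C[...,:2]@np.array([hd[1],-hd[0]])-np.array([.648,-.515])@np.array([hd[1],-hd[0]])
    for s0 in np.arange(-.02,.1,.01):
        m=(s>s0)&(s<s0+.01)&(abs(l)<.04)&(C[...,2]>.2)
        if m.sum()>4: print(n,round(s0,3),m.sum(),"z",np.percentile(C[m][:,2],[3,50,97]).round(4),"l",np.percentile(l[m],[3,97]).round(3))
E
```

```text
tcp [ 0.531  -0.1807  0.2791] rpy [ 3.141  0.    -1.556] w 0.0602 gf 0.0 ft [ 0.8 -0.   0.1] t 4.1 q [-0.04  0.25 -0.07 -0.   -1.25  0.05]
tool d units [-0.02 -0.    4.7 ]
turn units [ 0.01  0.   -0.03]
handle 723 [ 0.5314 -0.1801  0.1582] [ 0.525 -0.191  0.12 ] [ 0.538 -0.167  0.181]
top -0.01 453 z [0.268  0.3078 0.3263] l [-0.037  0.019]
top 0.0 114 z [0.3009 0.3205 0.3306] l [-0.038  0.022]
top 0.01 78 z [0.2999 0.3087 0.3133] l [-0.026  0.006]
top 0.02 196 z [0.2883 0.312  0.3179] l [-0.029  0.009]
top 0.03 153 z [0.3026 0.3173 0.3202] l [-0.031  0.01 ]
top 0.04 207 z [0.2932 0.318  0.3209] l [-0.038  0.021]
top 0.05 196 z [0.3052 0.3195 0.3229] l [-0.038  0.018]
top 0.06 170 z [0.3059 0.3205 0.3234] l [-0.037  0.017]
top 0.07 107 z [0.2931 0.3108 0.3229] l [-0.037  0.018]
top 0.08 109 z [0.3054 0.3095 0.3165] l [-0.036  0.015]
top 0.09 264 z [0.3009 0.3409 0.4633] l [-0.024  0.001]
side -0.01 167 z [0.281  0.3157 0.3305] l [-0.013  0.025]
side 0.0 660 z [0.2681 0.3055 0.3262] l [-0.034  0.024]
side 0.01 145 z [0.2645 0.2983 0.3119] l [-0.013  0.009]
side 0.02 113 z [0.283  0.3145 0.3179] l [-0.027  0.012]
side 0.03 189 z [0.2785 0.3144 0.3195] l [-0.025  0.013]
side 0.04 196 z [0.2786 0.3137 0.3209] l [-0.028  0.023]
side 0.05 273 z [0.2813 0.3125 0.3226] l [-0.026  0.024]
side 0.06 269 z [0.2891 0.3147 0.3231] l [-0.028  0.02 ]
side 0.07 338 z [0.2904 0.3106 0.322 ] l [-0.034  0.019]
side 0.08 246 z [0.2898 0.3031 0.3161] l [-0.018  0.019]
side 0.09 280 z [0.2307 0.3106 0.462 ] l [-0.012  0.004]
```

View pics/w1.png

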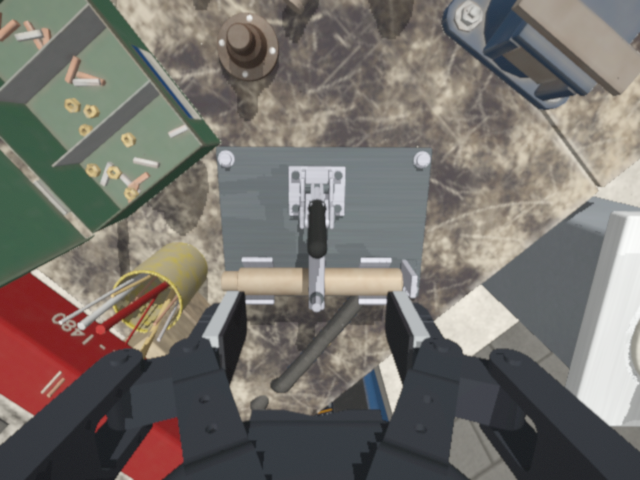

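The wrist picture shows the handle (318,230) squarely between the fingers, nothing under them. Descend and pinch.

Emit:
step_arm([
  [[0, 0, 0.95, 0, 0, 0], [0, 0, 0.95, 0, 0, 0], [0, 0, 0.95, 0, 0, 0], [0, 0, 0.95, 0, 0, 0], [0, 0, 0.9, 0, 0, 0], [0, 0, 0, 0, 0, 0]],
], claw=40, force=25)

```text
clock: 4.9
ee_pos: [0.5297, -0.1806, 0.1363]
ee_rot: [3.136, 0.001, -1.556]
ft_force: [0.1, -0.0, 1.0]
gripper_width: 0.0399
grasp_force: 0.0
```

Emit:
step_arm([
  [[0, 0, 0, 0, 0, 0], [0, 0, 0, 0, 0, 0], [0, 0, 0, 0, 0, 0], [0, 0, 0, 0, 0, 0]],
], claw=0)

```text
clock: 5.4
ee_pos: [0.5301, -0.1809, 0.1397]
ee_rot: [3.14, -0.0, -1.555]
ft_force: [-4.7, 0.5, 5.1]
gripper_width: 0.0142
grasp_force: 25.1
```

Emit:
step_arm([
  [[0.36, 0, -0.05, 0, 0, 0], [0.36, 0, -0.02, 0, 0, 0], [0.36, 0, 0.02, 0, 0, 0], [0.36, 0, 0.05, 0, 0, 0], [0.35, 0, 0.09, 0, 0, 0], [0.34, 0, 0.12, 0, 0, 0]],
])

```text
clock: 6.15
ee_pos: [0.5308, -0.2443, 0.1319]
ee_rot: [3.139, 0.002, -1.556]
ft_force: [-4.8, 1.7, 0.0]
gripper_width: 0.0144
grasp_force: 24.3
```

Emit:
step_arm([
  [[0.33, 0, 0.16, 0, 0, 0], [0.31, 0, 0.19, 0, 0, 0], [0.29, 0, 0.22, 0, 0, 0], [0.26, 0, 0.24, 0, 0, 0], [0.24, 0, 0.27, 0, 0, 0], [0.21, 0, 0.29, 0, 0, 0], [0, 0, 0, 0, 0, 0]],
])

```text
clock: 7.02
ee_pos: [0.5313, -0.2956, 0.0913]
ee_rot: [3.139, -0.001, -1.556]
ft_force: [-6.3, -4.7, 2.9]
gripper_width: 0.0135
grasp_force: 24.4
```

```bash
python3 - <<'E'
from h import *
to([.531,-.292,.09])
a,d=vision.grab_frame("side"); P=cloud("side",d)
cv2.imwrite("pics/s2.png",cv2.resize(a[180:340,220:420,::-1],(640,512)))
E
```

```text
tcp [ 0.5313 -0.2956  0.0913] rpy [ 3.139e+00 -1.000e-03 -1.556e+00] w 0.0135 gf 24.4 ft [-6.3 -4.7  2.9] t 7.03 q [-0.24  0.49 -0.21  0.   -0.87  0.25]
tool d units [-0.12  0.01  0.04]
```

View pics/s2.png

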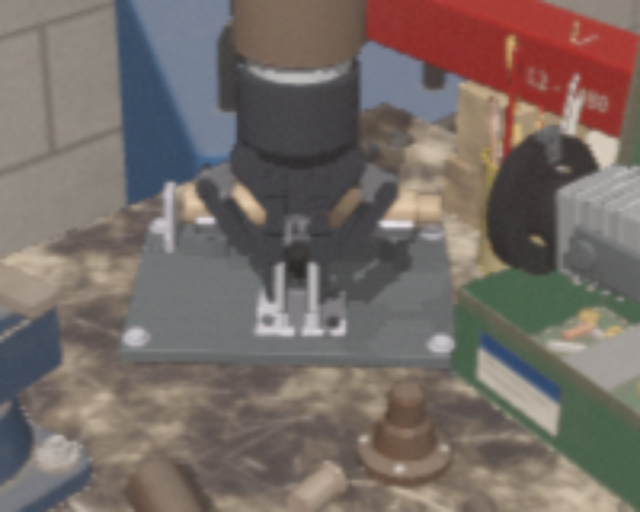

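The handle is held between the fingers, thrown back to the stop, shaft still in the V's. Release, rise, go over the shaft.

Emit:
step_arm([
  [[0, 0, 0, 0, 0, 0], [0, 0, 0, 0, 0, 0], [0, 0, -0.6, 0, 0, 0], [0, 0, -0.9, 0, 0, 0], [0, 0, -0.9, 0, 0, 0], [0, 0, -0.9, 0, 0, 0], [0, 0, -0.9, 0, 0, 0], [0, 0, -0.9, 0, 0, 0]],
], claw=35)

```text
clock: 8.07
ee_pos: [0.5337, -0.2935, 0.2453]
ee_rot: [-3.14, -0.0, -1.555]
ft_force: [0.8, -0.1, -0.8]
gripper_width: 0.0353
grasp_force: 0.0
```

Emit:
step_arm([
  [[-0.6, 0, -0.5, 0, 0, 1], [0, 0, -0.5, 0, 0, 1], [0, 0, -0.5, 0, 0, 1], [0, 0, 0, 0, 0, 1], [0, 0, 0, 0, 0, 1], [0, 0, 0, 0, 0, 1], [0, 0, 0, 0, 0, 1], [0, 0, 0, 0, 0, 1]],
], claw=50)

```text
clock: 9.07
ee_pos: [0.5334, -0.2755, 0.2893]
ee_rot: [-3.14, 0.001, -2.256]
ft_force: [-0.1, 0.3, 0.2]
gripper_width: 0.05
grasp_force: 0.0
```

Emit:
step_arm([
  [[0, 0, 0, 0, 0, 1], [0, 0, 0, 0, 0, 1], [0, 0, 0, 0, 0, 1], [0, 0, 0, 0, 0, 1], [0, 0, 0, 0, 0, 1], [0, 0, 0, 0, 0, 1], [0, 0, 0, 0, 0, 1], [0, 0, 0, 0, 0, 1]],
])

```text
clock: 10.07
ee_pos: [0.5334, -0.2755, 0.2893]
ee_rot: [-3.141, 0.002, -2.954]
ft_force: [0.1, 0.4, -0.2]
gripper_width: 0.0498
grasp_force: 0.0
```

Emit:
step_arm([
  [[0, 0, 0, 0, 0, 1], [0, 0, 0, 0, 0, 1], [0, 0.9, 0, 0, 0, 0], [0, 0.9, 0, 0, 0, 0], [0, 0.9, 0, 0, 0, 0], [0, 0.9, 0, 0, 0, 0], [0, 0.9, 0, 0, 0, 0], [0, 0.9, 0, 0, 0, 0]],
])

```text
clock: 11.08
ee_pos: [0.5307, -0.1125, 0.2894]
ee_rot: [3.141, 0.002, -3.125]
ft_force: [-0.6, 0.1, -0.3]
gripper_width: 0.0501
grasp_force: 0.0
```

```bash
python3 - <<'E'
from h import *
to([.531,-.094,.034],[np.pi,0,-np.pi+.017])
a,d=vision.grab_frame("wrist"); cv2.imwrite("pics/w2.png",a[:,:,::-1]); P=cloud("wrist",d)
hsv=cv2.cvtColor(a,cv2.COLOR_RGB2HSV)
s=(hsv[...,1]>60)&(hsv[...,0]<22)&(hsv[...,2]>120)&(abs(P[...,1]+.095)<.02)&(P[...,0]>.4)&(P[...,0]<.66)&(P[...,2]>.055)&(P[...,2]<.075)
Q=P[s]; print(s.sum(),Q.mean(0),np.polyfit(Q[:,0],Q[:,1],1),Q.min(0),Q.max(0))
E
```

```text
tcp [ 0.5307 -0.1125  0.2894] rpy [ 3.141e+00  2.000e-03 -3.125e+00] w 0.0501 gf 0.0 ft [-0.6  0.1 -0.3] t 11.07 q [ 0.09  0.21 -0.1  -0.   -1.26 -1.64]
tool d units [-0.    0.61  8.51]
turn units [ 0.    0.03 -0.01]
241 [ 0.544402   -0.08091382  0.06207511] [ 0.00022486 -0.08103623] [ 0.44871246 -0.1034119   0.05553134] [ 0.63151125 -0.07609802  0.06633583]
```

View pics/w2.png

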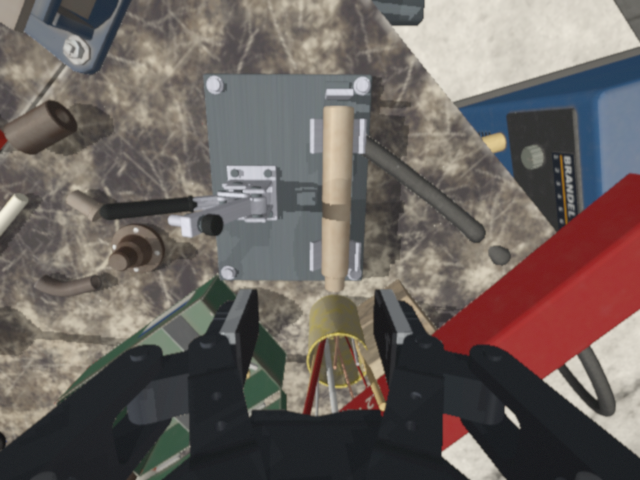

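Clamp is open (arm upright at (200,225), handle thrown back at (150,208)); shaft at column 337, free in its V's. Descend onto it.

Emit:
step_arm([
  [[0, 0.6, 0.5, 0, 0, 0], [0, 0, 1, 0, 0, 0], [0, 0, 1, 0, 0, 0], [0, 0, 1, 0, 0, 0], [0, 0, 1, 0, 0, 0], [0, 0, 1, 0, 0, 0], [0, 0, 1, 0, 0, 0]],
])

```text
clock: 12.0
ee_pos: [0.5294, -0.0956, 0.0921]
ee_rot: [3.141, -0.0, -3.126]
ft_force: [0.4, -0.6, -0.4]
gripper_width: 0.0498
grasp_force: 0.0
```

Emit:
step_arm([
  [[0, 0, 0.8, 0, 0, 0], [0, 0, 0.7, 0, 0, 0], [0, 0, 0.5, 0, 0, 0], [0, 0, 0, 0, 0, 0]],
])

```text
clock: 12.5
ee_pos: [0.5289, -0.0958, 0.0326]
ee_rot: [-3.141, -0.003, -3.126]
ft_force: [-0.1, 0.3, -0.5]
gripper_width: 0.0501
grasp_force: 0.0
```

Emit:
step_arm([
  [[0, 0, 0, 0, 0, 0], [0, 0, 0, 0, 0, 0], [0, 0, 0, 0, 0, 0], [0, 0, 0, 0, 0, 0]],
], claw=0, force=90)

```text
clock: 13.0
ee_pos: [0.53, -0.0905, 0.0353]
ee_rot: [3.136, 0.002, -3.127]
ft_force: [-6.1, 26.4, 7.9]
gripper_width: 0.0283
grasp_force: 88.3
```

Emit:
step_arm([
  [[0, 0.1, -0.3, 0, 0, 0], [0, 0, -0.6, 0, 0, 0], [0, 0, -0.9, 0, 0, 0], [0, 0, -0.9, 0, 0, 0], [0, 0, -0.9, 0, 0, 0], [0, 0, -0.9, 0, 0, 0], [0, 0, -0.9, 0, 0, 0], [0, 0, -0.9, 0, 0, 0]],
])

```text
clock: 14.0
ee_pos: [0.5283, -0.093, 0.2229]
ee_rot: [3.141, -0.002, -3.127]
ft_force: [0.2, 0.1, -7.5]
gripper_width: 0.0285
grasp_force: 89.4
```

Emit:
step_arm([
  [[0, 0, -0.7, 0, 0, 0], [0, 0, -0.4, 0, 0, 0], [0, 0, 0, 0, 0, 0]],
])

```text
clock: 14.38
ee_pos: [0.5295, -0.0929, 0.256]
ee_rot: [3.141, 0.001, -3.127]
ft_force: [0.6, 0.4, -6.7]
gripper_width: 0.0285
grasp_force: 89.5
```

```bash
python3 - <<'E'
from h import *
s=robot.sense(); R=Ro.from_euler("xyz",s["ee_rot"])
# shaft end in tool frame from this lifted pose, via top+side depth
for n in("top","side"):
    a,d=vision.grab_frame(n); P=cloud(n,d); hsv=cv2.cvtColor(a,cv2.COLOR_RGB2HSV)
    T=R.inv().apply((P-s["ee_pos"]).reshape(-1,3)).reshape(P.shape)
    m=(hsv[...,1]>50)&(hsv[...,0]<25)&(hsv[...,2]>100)&(abs(T[...,1])<.03)&(abs(T[...,2]+.019)<.03)&(abs(T[...,0])<.14)&(d>0)
    Q=T[m]; print(n,len(Q),"x",np.percentile(Q[:,0],[0,1,99,100]).round(4),"y",np.percentile(Q[:,1],[2,50,98]).round(4),"z",np.percentile(Q[:,2],[2,50,98]).round(4), "fit y",np.polyfit(Q[:,0],Q[:,1],1).round(4),"z",np.polyfit(Q[:,0],Q[:,2],1).round(4))
    cv2.imwrite(f"pics/{n}3.png",a[:,:,::-1])
ax=np.array([.67,-.737,0]);ax/=np.linalg.norm(ax); sl=.13; ax=np.r_[ax[:2]*np.cos(sl),np.sin(sl)]
# tool x = -axis ; y level
ty=np.cross([0,0,1],ax); ty/=np.linalg.norm(ty); tx=-ax; ty=ty if ty@R.as_matrix()[:,1]>0 else -ty
M=np.stack([tx,ty,np.cross(tx,ty)],1); print(M.round(3)); rpy=Ro.from_matrix(M).as_euler("xyz"); print(rpy)
col=np.array([.724,-.588]); ring=np.array([.645,-.515,.295]) 
print("heading ring->col",(col-ring[:2]))
to([.45,-.33,.25],rpy)
E
```

```text
top 1455 x [-0.1056 -0.1033  0.0931  0.0946] y [-0.0163 -0.0057  0.011 ] z [-0.0317 -0.0269 -0.015 ] fit y [ 0.0095 -0.0048] z [-0.0108 -0.0258]
side 1004 x [-0.1032 -0.1009  0.0944  0.0963] y [-0.0168 -0.0112  0.0029] z [-0.0296 -0.0194 -0.0026] fit y [-0.002  -0.0102] z [-0.0139 -0.0184]
[[-0.667  0.74   0.087]
 [ 0.734  0.673 -0.096]
 [-0.13  -0.    -0.992]]
[3.14159265 0.13       2.30861139]
heading ring->col [ 0.079 -0.073]
tcp [ 0.5288 -0.0927  0.2546] rpy [ 3.141e+00 -3.000e-03 -3.126e+00] w 0.028 gf 89.5 ft [ 0.  -0.  -6.6] t 14.47 q [ 0.13  0.22 -0.17 -0.   -1.19 -1.68]
tool d units [ 2.75 -7.87  0.15]
turn units [ 0.62 -1.43  9.71]
```

```bash
cat > tgt.py <<'E'
from h import *
def tgt(F,h,sl,back,off=(-.104,-.001,-.016)):
    ax=np.array([np.cos(h)*np.cos(sl),np.sin(h)*np.cos(sl),np.sin(sl)])
    ty=np.array([-ax[1],ax[0],0]);ty/=np.linalg.norm(ty)
    if ty[0]<0: ty=-ty
    M=np.stack([-ax,ty,np.cross(-ax,ty)],1)
    p=np.array(F)-back*ax-M@np.array(off); rpy=Ro.from_matrix(M).as_euler("xyz"); print("target",p.round(4),rpy.round(3)); to(p,rpy)
E
python3 - <<'E'
from tgt import *
F=(.5726,-.4228,.282)
tgt(F,np.radians(-47),.13,.06)
for n in("top","side"):
    P=cloud(n,np.load(f"pics/{n}0.npy"))
    for lo,hi in(((.6,-.4),(.8,-.0)),((.45,-.45),(.6,-.25))):
        m=(P[...,0]>lo[0])&(P[...,0]<hi[0])&(P[...,1]>lo[1])&(P[...,1]<hi[1]); Q=P[m]; i=Q[:,2].argmax(); print(n,lo,Q[i].round(3),np.percentile(Q[:,2],99))
E
```

```text
target [ 0.4638 -0.3047  0.2449] [3.142 0.13  2.321]
tcp [ 0.5288 -0.0927  0.2546] rpy [ 3.141e+00 -3.000e-03 -3.126e+00] w 0.028 gf 89.5 ft [ 0.  -0.  -6.6] t 14.47 q [ 0.13  0.22 -0.17 -0.   -1.19 -1.68]
tool d units [ 2.27 -7.03  0.32]
turn units [ 0.62 -1.43  9.56]
top (0.6, -0.4) [ 0.777 -0.154  0.237] 0.22966420456074157
top (0.45, -0.45) [ 0.597 -0.334  0.057] 0.03938920858402514
side (0.6, -0.4) [ 0.785 -0.173  0.235] 0.2200046339378048
side (0.45, -0.45) [ 0.597 -0.333  0.057] 0.04074757853696361
```

Emit:
step_arm([
  [[0.25, -0.6, 0, 0, 0, 0], [0.3, -0.9, 0, 0, 0, 0], [0.3, -0.9, 0, 0, 0, 0], [0.3, -0.95, 0, 0, 0, 0], [0.3, -0.95, 0, 0, 0, 0], [0.3, -0.95, 0, 0, 0, 0], [0.3, -0.9, 0, 0, 0, 0], [0.25, -0.85, 0, 0, 0, 0]],
])

```text
clock: 15.48
ee_pos: [0.4626, -0.3052, 0.2548]
ee_rot: [3.141, -0.002, -3.127]
ft_force: [0.0, -0.2, -7.3]
gripper_width: 0.0288
grasp_force: 89.8
```

Emit:
step_arm([
  [[0, 0, 0, 0, 0, 0.6], [0, 0, 0, 0, 0, 1], [0, 0, 0, 0, 0, 1], [0, 0, 0, 0, 0, 1], [0, 0, 0, 0, 0, 1], [0, 0, 0, 0, 0, 1], [0, 0, 0, 0, 0, 1], [0, 0, 0, 0, 0, 1]],
])

```text
clock: 16.48
ee_pos: [0.463, -0.3042, 0.2547]
ee_rot: [-3.141, -0.003, 2.49]
ft_force: [1.5, -1.5, -6.8]
gripper_width: 0.0283
grasp_force: 90.0
```

Emit:
step_arm([
  [[0, 0, 0, 0, 0, 1], [0, 0, 0, 0, 0, 1], [0, 0, 0, 0, -0.5, 0], [0, 0, 0, 0, -0.5, 0], [0, 0, 0, 0, -0.5, 0], [0, 0, 0, 0, 0, 0]],
])

```text
clock: 17.23
ee_pos: [0.4622, -0.3036, 0.2548]
ee_rot: [-3.14, 0.128, 2.319]
ft_force: [-0.5, -0.6, -7.9]
gripper_width: 0.0283
grasp_force: 90.1
```

```bash
python3 - <<'E'
from tgt import *
F=(.5726,-.4228,.282)
tgt(F,np.radians(-47),.13,.0)
s=robot.sense(); R=Ro.from_euler("xyz",s["ee_rot"])
ims=[]
for n in("top","side"):
    a,d=vision.grab_frame(n); P=cloud(n,d); np.save(f"pics/{n}4.npy",d); cv2.imwrite(f"pics/{n}4.png",a[:,:,::-1]); hsv=cv2.cvtColor(a,cv2.COLOR_RGB2HSV)
    T=R.inv().apply((P-s["ee_pos"]).reshape(-1,3)).reshape(P.shape)
    m=(hsv[...,1]>50)&(hsv[...,0]<25)&(hsv[...,2]>100)&(abs(T[...,1])<.025)&(abs(T[...,2]+.019)<.03)&(abs(T[...,0])<.14)&(d>0)
    Q=T[m]; print(n,len(Q),"x",np.percentile(Q[:,0],[0,1,99,100]).round(4),"y",np.percentile(Q[:,1],[2,50,98]).round(4),"z",np.percentile(Q[:,2],[2,50,98]).round(4))
    ims.append(cv2.resize(a[80:260,360:540,::-1] if n=="top" else a[180:340,280:480,::-1],(400,400 if n=="top" else 320)))
im=np.zeros((400,800,3),np.uint8); im[:,:400]=ims[0]; im[:320,400:]=ims[1]; cv2.imwrite("pics/c4.png",im)
E
```

```text
target [ 0.5044 -0.3482  0.2527] [3.142 0.13  2.321]
tcp [ 0.4622 -0.3036  0.2548] rpy [-3.14   0.128  2.319] w 0.0283 gf 90.1 ft [-0.5 -0.6 -7.9] t 17.23 q [-0.25  0.18 -0.25  0.08 -1.03 -2.18]
tool d units [-2.02  0.02  0.33]
turn units [-0.02 -0.03 -0.02]
top 728 x [-0.1055 -0.1053 -0.0313 -0.0288] y [-0.0153 -0.0007  0.0139] z [-0.0309 -0.0259 -0.0164]
side 864 x [-0.1063 -0.1052  0.0914  0.0933] y [-0.0163 -0.0115  0.0049] z [-0.0308 -0.0213 -0.0059]
```

View pics/c4.png

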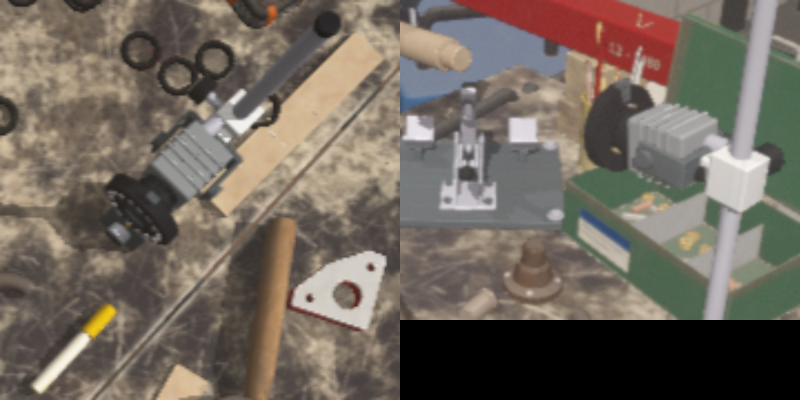

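Left (top): the lens barrel sticks out past the ring at crop (120,235), i.e. full pixel (413,186). Right (side): shaft end at crop (458,50), aimed at the ring (615,125). Measure the glass and box axis directly.

```bash
python3 - <<'E'
from h import *
im=cv2.imread("pics/top4.png"); P=cloud("top",np.load("pics/top4.npy"))
hd=np.array([.682,-.731]); la=np.array([-.731,-.682]); o=np.array([.653,-.5106])
s=(P[...,:2]-o)@hd; l=(P[...,:2]-o)@la
for s0 in np.arange(-.05,.1,.005):
    m=(s>s0)&(s<s0+.005)&(abs(l)<.045)&(P[...,2]>.2)
    if m.sum()>4: print(round(s0,3),m.sum(),"z",np.percentile(P[m][:,2],[3,50,97]).round(4),"l",np.percentile(l[m],[3,50,97]).round(3))
P=cloud("side",np.load("pics/side4.npy")); m=(np.hypot(P[...,0]-.723,P[...,1]+.585)<.04)&(P[...,2]>.37)&(P[...,2]<.46)
print("col side",P[m].min(0),P[m].max(0))
Pt=cloud("top",np.load("pics/top4.npy"));m=(np.hypot(Pt[...,0]-.723,Pt[...,1]+.585)<.04)&(Pt[...,2]>.455);print("col top",m.sum(),Pt[m].mean(0))
E
```

```text
-0.01 203 z [0.2801 0.3114 0.325 ] l [-0.029 -0.003  0.024]
-0.005 253 z [0.2651 0.3012 0.3286] l [-0.034 -0.002  0.027]
-0.0 115 z [0.2962 0.3213 0.3313] l [-0.035 -0.004  0.028]
0.005 12 z [0.2953 0.3069 0.3189] l [-0.037 -0.029  0.029]
0.01 28 z [0.3021 0.31   0.313 ] l [-0.016 -0.005  0.01 ]
0.015 48 z [0.3002 0.3079 0.3125] l [-0.019 -0.002  0.013]
0.02 78 z [0.3003 0.309  0.3163] l [-0.018 -0.002  0.013]
0.025 120 z [0.2826 0.3143 0.3183] l [-0.023 -0.003  0.017]
0.03 74 z [0.3137 0.3169 0.3192] l [-0.023 -0.004  0.017]
0.035 79 z [0.303  0.3171 0.3201] l [-0.024 -0.002  0.018]
0.04 118 z [0.2904 0.3174 0.321 ] l [-0.031 -0.004  0.025]
0.045 97 z [0.2996 0.3181 0.3204] l [-0.035 -0.001  0.028]
0.05 107 z [0.3036 0.3189 0.3222] l [-0.033 -0.004  0.027]
0.055 93 z [0.3042 0.3195 0.3231] l [-0.031 -0.002  0.024]
0.06 87 z [0.3065 0.3205 0.3232] l [-0.029 -0.004  0.024]
0.065 84 z [0.3063 0.3209 0.323 ] l [-0.029 -0.003  0.024]
0.07 52 z [0.3041 0.3198 0.3226] l [-0.03   0.     0.025]
0.075 61 z [0.2904 0.3087 0.3147] l [-0.03  -0.012  0.025]
0.08 67 z [0.3069 0.3098 0.3159] l [-0.03  -0.005  0.024]
0.085 40 z [0.3049 0.3113 0.3161] l [-0.017 -0.006  0.006]
0.09 68 z [0.2972 0.3132 0.3172] l [-0.014  0.001  0.01 ]
0.095 234 z [0.2978 0.353  0.4624] l [-0.041 -0.004  0.006]
0.1 434 z [0.3018 0.3935 0.4655] l [-0.038 -0.004  0.004]
col side [ 0.71828359 -0.5944196   0.37017802] [ 0.73278712 -0.58090005  0.45995438]
col top 127 [ 0.72622033 -0.58502995  0.46368978]
```

```bash
python3 - <<'E'
from h import *
im=cv2.imread("pics/top4.png"); d=np.load("pics/top4.npy"); P=cloud("top",d)
for u,v in[(413,186),(411,184),(415,188),(414,190),(418,181),(409,180),(418,190),(416,184)]: print(u,v,d[v,u],P[v,u].round(3),im[v,u])
s=robot.sense();print(s["ee_pos"])
E
```

```text
413 186 1.0354372 [ 0.698 -0.557  0.041] [123 119 122]
411 184 1.0394108 [ 0.703 -0.553  0.038] [162 156 159]
415 188 1.0383714 [ 0.693 -0.562  0.038] [100  98 100]
414 190 1.0428768 [ 0.69  -0.561  0.033] [52 53 58]
418 181 1.0292859 [ 0.707 -0.567  0.049] [53 76 90]
409 180 1.0625036 [ 0.719 -0.554  0.016] [42 44 46]
418 190 1.0650594 [ 0.695 -0.576  0.011] [47 49 50]
416 184 1.0372887 [ 0.702 -0.564  0.04 ] [121 118 120]
[ 0.46351675 -0.30405706  0.25539108]
```

```bash
python3 - <<'E'
from tgt import *
tgt((.5767,-.4243,.2827),np.radians(-47),.13,.0,(-.1052,-.001,-.016))
E
```

```text
target [ 0.5077 -0.3488  0.2532] [3.142 0.13  2.321]
tcp [ 0.4635 -0.3041  0.2554] rpy [-3.141  0.129  2.319] w 0.0284 gf 90.1 ft [ 0.5 -0.1 -6. ] t 17.32 q [-0.25  0.18 -0.25  0.08 -1.03 -2.18]
tool d units [-2.07  0.06  0.34]
turn units [-0.01 -0.01 -0.02]
```

Emit:
step_arm([
  [[-0.3, 0, 0.1, 0, 0, 0], [-0.4, 0, 0.1, 0, 0, 0], [-0.4, 0.05, 0.1, 0, 0, 0], [-0.4, 0, 0.05, 0, 0, 0], [-0.35, 0, 0, 0, 0, 0], [-0.2, 0, 0, 0, 0, 0], [0, 0, 0, 0, 0, 0], [0, 0, 0, 0, 0, 0]],
])

```text
clock: 18.32
ee_pos: [0.5073, -0.3483, 0.2535]
ee_rot: [-3.142, 0.13, 2.319]
ft_force: [-0.4, 0.2, -6.9]
gripper_width: 0.0282
grasp_force: 90.1
```

```bash
python3 - <<'E'
from tgt import *
tgt((.5767,-.4243,.2827),np.radians(-47),.13,.0,(-.1052,-.001,-.016))
s=robot.sense(); R=Ro.from_euler("xyz",s["ee_rot"]); ims=[]
for n in("top","side"):
    a,d=vision.grab_frame(n); P=cloud(n,d); hsv=cv2.cvtColor(a,cv2.COLOR_RGB2HSV)
    T=R.inv().apply((P-s["ee_pos"]).reshape(-1,3)).reshape(P.shape)
    m=(hsv[...,1]>50)&(hsv[...,0]<25)&(hsv[...,2]>100)&(abs(T[...,1])<.025)&(abs(T[...,2]+.019)<.03)&(abs(T[...,0])<.14)&(d>0)
    Q=T[m]; print(n,len(Q),"x",np.percentile(Q[:,0],[0,1,99]).round(4),"y",np.percentile(Q[:,1],[2,50,98]).round(4),"z",np.percentile(Q[:,2],[2,50,98]).round(4))
    ims.append(cv2.resize(a[90:250,330:530,::-1] if n=="top" else a[170:330,280:480,::-1],(400,320)))
cv2.imwrite("pics/c5.png",np.hstack(ims))
E
```

```text
target [ 0.5077 -0.3488  0.2532] [3.142 0.13  2.321]
tcp [ 0.5073 -0.3483  0.2535] rpy [-3.142  0.13   2.319] w 0.0282 gf 90.1 ft [-0.4  0.2 -6.9] t 18.32 q [-0.31  0.29 -0.11  0.07 -1.06 -2.12]
tool d units [-0.02 -0.    0.01]
turn units [-0.    0.01 -0.02]
top 512 x [-0.1054 -0.1051  0.0932] y [-0.015  -0.0004  0.0142] z [-0.0308 -0.0257 -0.0172]
side 1016 x [-0.1054 -0.1041  0.0925] y [-0.0166 -0.012   0.0051] z [-0.0306 -0.0211 -0.0059]
```

View pics/c5.png

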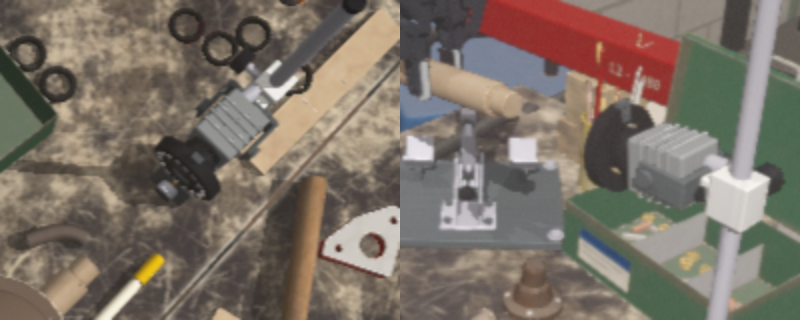

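Top: the neck end (90,265) lies in line with the ring and box (185,170)–(235,125). Side: the end at (525,105) points at the ring (615,130), clear of everything, with the clamp open. The shaft is still, so I'm handing in.

```bash
python3 -c "
from rig import robot
print(robot.close_job())"
```

```text
the job is handed in; nothing more can be done
None
```

The job is handed in: the clamp is thrown back and the shaft is held still, with its stepped end aimed at the lens about 11 cm away; hand-in gave no verdict, so the fit rests on my own camera measurements.

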